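Empty the spent-vial carrier over the waste tray

ROBOT

A 6-joint arm with a two-finger parallel gripper is mounted at the origin on the work surface. World frame = base frame: x ahead of the robot, y to its left, z up, the work surface at z = 0. Lengths are in mm, angles in rad, forces in N, time in s.
With the tool pointing down it reaches from about 275 to 1000 mm from the base axis. Payload 8.4 kg.
Tool frame: the origin (TCP) lies between the finger pads; the fingertips stand r.nose_length ahead of it and the grasp point (between the pads) lies 8 mm behind it (r.nose_length is the distance from the TCP to the fingertips, in mm); y points along the fingers, x is the direction in which the jaws open and shut, and the axes are right-handed (so a half turn about y gives the same grasp; the last joint's range is limited). The gripper opens to 85 mm and grips with 20 to 120 N. Pads are 22 mm wide; open, the fingers measure 114 mm over their backs; the gripper's body (76 mm by 85 mm) begins 54 mm behind the grasp point. The pads swing forward as they close: fully open they stand 13 mm farther back than shut.
Start: joints at [-1.131, 0.353, 1.633, -0, 1.155, -0.002], TCP at [267.229, -564.993, 242.281] pointing down, gripper open.
Joint ranges: [-2.63, 2.63], [-0.92, 2.1], [0.06, 2.66], [-1.3, 4.44], [0, 2.69], [-3.02, 3.02]. Speed limits (rad/s): [2.22, 2.22, 2.79, 3.14, 3.14, 3.14].

INTERFACE

Orientations are given as [roll, pitch, yaw] about the fixed x, y, z axes, in that order (R = Rz(yaw) Ry(pitch) Rx(roll)).
In Python, from rig import r, cams, order gives the robot as it stands. The module is installed in compiled form; this text tells all that it offers.
- The arm moves only by the shell command python3 -m crank 'ROWS' [FORCE]. ROWS is JSON, a list of rows, each a list of 7 numbers: the turn, a rotation vector about the tool's x, y, z in degrees, then the shift along the tool's x, y, z in cm, then the opening, from -1 (shut) to 1 (fully open). A call has exactly 10 rows; each row shifts and turns the pose as measured when the row begins, along the tool's axes as they then stand; what a row does not reach is not made up. A row lasts 1/12 s, in which the tool goes at most 41.7 mm and 7.16 degrees, less where a joint would pass 70% of its speed; a pose out of reach is approached as far as the arm can. A call with a gripper value outside its range is refused whole. The fingers move at their own pace and stop on an object; FORCE is the grip in N (left out, the last holds). Time passes only in rows, so rows that do not move let the fingers close, or fill a call up. It gives the time, the measured TCP pose, the force and the opening at its end, in the units of the state.
- r.sense(): the state, without advancing time (a new reading comes with each control period).
- cams.grab_frame(name): name is "scene" or "top"; returns the picture (420x560x3 uint8, blue, green, red); there is no depth.
- cams.camera_info(name): a dict with "intrinsics" (3x3 intrinsics, pixels), "view" (4x4, takes a point from world to camera coordinates). Camera axes: x right, y up, looking along -z (the intrinsics and any distortion apply to the point x, -y, -z); pixel columns grow to the right and rows downward; lengths in mm; the calibration is good to about 2 mm. A picture is of the moment at which its call begins. camera_info takes no time and is no camera call.
- order.sign_off(): hands the job in, once; it reports no verdict.
The state is a dict: "clock": time; "qpos": joint angles; "qvel": joint speeds; "joint_efforts": joint torques, N m; "eef_pos": TCP position; "tcp_rot": TCP orientation; "contact_force": force on the tool from outside, world axes, zero at the start; "wrist_torque": the same for the moment, N m; "opening": opening from 0.0 (shut) to 1.0 (fully open).
Only numpy, scipy, OpenCV 4.12 (cv2) and the standard library are available. Lean on these libraries where they do the work, as an engineer would, in place of code of your own. Each camera call takes 0.05 s, during which the arm holds its last target.

TASK

Empty the three spent vials out of the blue carrier into the yellow waste tray with the tipping stand. Push the red bolt fully home across the carrier, then, with the cradle still level, give the carrier's pull tab a firm tug against the bolt, away from the end stop, to confirm that it holds; only then gently swing the cradle by its black crank handle all the way over, upside down above the tray, and let go. The carrier must stay bolted in the cradle, and leave the other things on the bench and the tray where they are.

Things in the scene. Friction and masses are not known exactly. Their poses are not given: they have to be found in the camera images.
- stand: Tipping stand, fixed: two white cheeks (12 mm thick, 36 mm wide, 162 mm tall, at stand x = -112 and +75 mm, y = 0) on grey feet. Origin on the bench under the cradle axis; z up; yaw within 0.25 rad. The cradle turns about a level axis parallel to stand x, 150 mm above the origin. Offsets below are for the level cradle, along the stand's axes; heights are from the bench.
- cradle (a joint): Cradle angle, rad: 0 level on the stand's +y side (start), pi/2 standing up, pi upside down over the tray on the -y side (0 and pi are stops). Stiff damped hinge, 0.3 N m friction: raising takes about 7 N at the crank handle; let go past the top it sinks slowly by itself. Swing it at about 1 rad/s or less; 2.5 rad/s is a slam.
- crank (a point): Middle of the black crank handle on the cradle: round, 12 mm thick, 65 mm long, parallel to stand x (x = 87 to 152 mm), 120 mm from the axis (level: y = +120, height 150 mm; upside down: y = -120, height 150 mm), on a flat steel arm at x = 86 mm outside the cheek; this point is at x = 120 mm. Can be pinched from above; it turns in the fingers as it is carried round the axis.
- seat (a point): Point on the cradle's plate under the carrier's middle (stand y = +75, height 154 mm when level); axes as the stand's, turning with the cradle. Plate: aluminium, 161 x 140 x 8 mm, top at 154 mm, stand x = -95 to +66, y = -12 to +128 mm; white rails hold down the carrier's side flanges; white end stop at y = 121 to 128 mm, up to 174 mm high.
- bolt: Red bolt, 40 x 13 x 12 mm, on the plate at stand y = 20.5 mm. Origin: middle of its underside (height 155 mm). Thumb piece 12 x 13 mm (x, y), centred 10 mm to -x of the origin, top at height 201 mm. Slides along stand x, friction 2 N, stays where left: open at x = -80 mm, fully home at its stop at x = -50 mm, then it blocks the carrier. Starts 0 to 15 mm from open.
- carrier: Blue open-topped box, 90 x 90 x 50 mm, three lanes along y, side flanges under the rails; about 0.25 kg, loose; it can slide only towards stand -y (away from the end stop). Origin: middle of its underside, axes as the stand's. With the bolt home it has about 3 mm of play along y; a tug of 6 to 12 N on the tab is firm enough.
- tab (a point): Middle of the top edge of the carrier's pull tab: upright plate 44 mm wide (x), 5 mm thick, 45 mm tall (top at height 199 mm, stand y = -24.5 mm) on a 5 mm thick tongue jutting from the carrier's -y wall. Between tab and carrier wall (stand y = +30 mm) is a pocket 52 mm long, open above, for a finger to pull the tab towards -y.
- tray: Yellow open waste tray, 150 x 250 x 60 mm (x, y, height), walls 4 mm, loose, about 0.9 kg, on the bench at the stand's -y side. Origin: middle of its underside, axes as the stand's.
- vial0_mid (a point): Middle of a spent amber vial with white cap, 21 mm thick, 58 mm long, standing in the carrier's -x lane, its cap about 13 mm above the carrier's rim (height 217 mm).
- vial0: The same vial; origin at the middle of its bottom, z towards the cap.
- vial1_mid (a point): Middle of a spent amber vial with white cap, 21 mm thick, 58 mm long, standing in the carrier's middle lane, its cap about 13 mm above the carrier's rim (height 217 mm).
- vial1: The same vial; origin at the middle of its bottom, z towards the cap.
- vial2_mid (a point): Middle of a spent amber vial with white cap, 21 mm thick, 58 mm long, standing in the carrier's +x lane, its cap about 13 mm above the carrier's rim (height 217 mm).
- vial2: The same vial; origin at the middle of its bottom, z towards the cap.
- sanitizer: Bystander: bottle, 60 mm thick, 160 mm tall; origin at the middle of its underside.
- rack: Bystander: grey tube rack, 100 x 70 x 50 mm; origin at the middle of its underside.
- pencup: Bystander: white cup, 70 mm wide, 100 mm tall; origin at the middle of its underside.
There are look-alikes about, which are no part of the job. Of the things that look like the carrier, the middle-sized one is meant.

How it is judged:
By the outcome, as a careful person would: the job done as asked, in the order asked, and still so for the second after the job is handed in, with the robot touching nothing.
It also fails if it takes over 72 s, if anything falls off the work surface, if the arm or the gripper's body presses on something with over 40 N, if the wrist force passes 120 N, or if a joint passes its speed limit or range.

## Working session

There is one attempt and no reset: what is moved stays moved. The work goes in short steps, Python scripts to look and compute and a shell command to move; the robot and the scene stay as the last step left them, time stands still between calls to the robot, and variables do not carry over. Pictures are saved under pics/ and viewed, and the job is handed in when it is done.

```bash
mkdir -p pics; python3 - <<'E'
from rig import r,cams,order
import cv2
for n in("scene","top"):
    cv2.imwrite(f"pics/{n}0.png",cams.grab_frame(n)); i=cams.camera_info(n); print(n,i)
print(r.sense(),r.nose_length)
E
```

```text
scene {'intrinsics': array([[441.05140422,   0.        , 280.63527742],
       [  0.        , 441.05140422, 204.96052923],
       [  0.        ,   0.        ,   1.        ]]), 'view': array([[ 8.53685348e-01,  5.20788646e-01, -7.16683942e-04,
        -5.24978989e+02],
       [-4.22625518e-01,  6.93577553e-01,  5.83384820e-01,
         1.52370872e+02],
       [ 3.04317267e-01, -4.97724184e-01,  8.12195566e-01,
        -1.61654455e+03],
       [ 0.00000000e+00,  0.00000000e+00,  0.00000000e+00,
         1.00000000e+00]])}
top {'intrinsics': array([[454.61804817,   0.        , 283.00611805],
       [  0.        , 454.61804817, 207.41279262],
       [  0.        ,   0.        ,   1.        ]]), 'view': array([[-1.25347052e-02, -9.99907658e-01, -5.24936624e-03,
         3.74418191e+01],
       [ 9.80707435e-01, -1.33178769e-02,  1.95027078e-01,
        -6.36829745e+02],
       [-1.95078979e-01, -2.70348558e-03,  9.80783811e-01,
        -1.20180424e+03],
       [ 0.00000000e+00,  0.00000000e+00,  0.00000000e+00,
         1.00000000e+00]])}
{'clock': 0.1, 'qpos': array([-1.13141212e+00,  3.53571809e-01,  1.63407014e+00,  1.58510850e-05,
        1.15516240e+00, -2.45202968e-03]), 'qvel': array([ 2.46810411e-04, -1.00453602e-03, -1.82245079e-03, -2.68019577e-05,
        2.25382688e-04, -7.49699969e-04]), 'joint_efforts': array([ 4.56345024e-04, -6.06354332e+01, -3.42818069e+01,  3.39837982e-06,
        3.92717309e-03,  2.07154750e-05]), 'eef_pos': array([ 267.05189488, -564.62355077,  241.63671407]), 'tcp_rot': array([-1.57077886e+00,  1.21165153e-03, -1.12896649e+00]), 'contact_force': array([-0.68431687, -0.71393213,  0.00989565]), 'wrist_torque': array([ 0.00779257,  0.00954966, -0.01285336]), 'opening': 1.0015812172772296} 11.0
```

View pics/scene0.png

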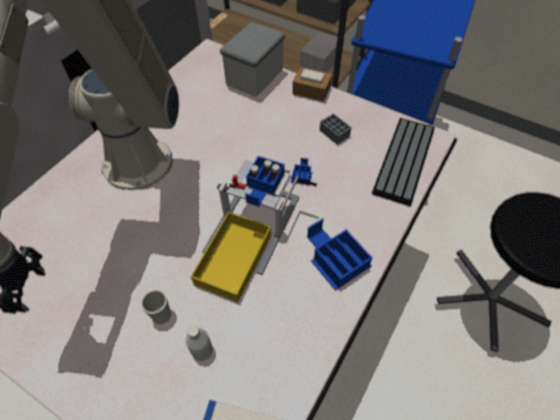

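View pics/top0.png

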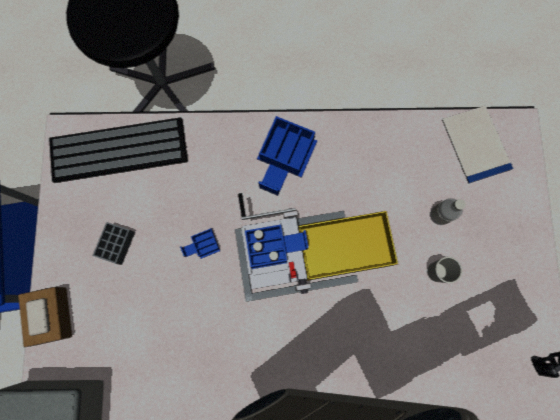

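The top view shows three blue candidates: a large one at (287,150), a small one at (203,243), and a middle-sized one in the stand at (267,245) holding three capped vials. The one in the stand fits the description. I'll confirm it in an enlarged crop.

```bash
python3 - <<'E'
import cv2,numpy as np
a=cv2.imread("pics/top0.png")[180:310,180:410]; b=cv2.imread("pics/scene0.png")[140:300,190:320]
cv2.imwrite("pics/topc.png",cv2.resize(a,(790,447),interpolation=cv2.INTER_CUBIC))
cv2.imwrite("pics/scc.png",cv2.resize(b,(487,600),interpolation=cv2.INTER_CUBIC))
E
```

```text
(no output)
```

View pics/topc.png

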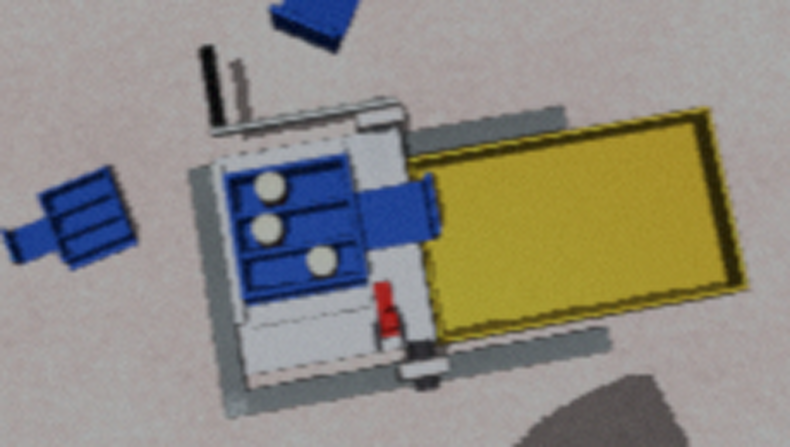

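View pics/scc.png

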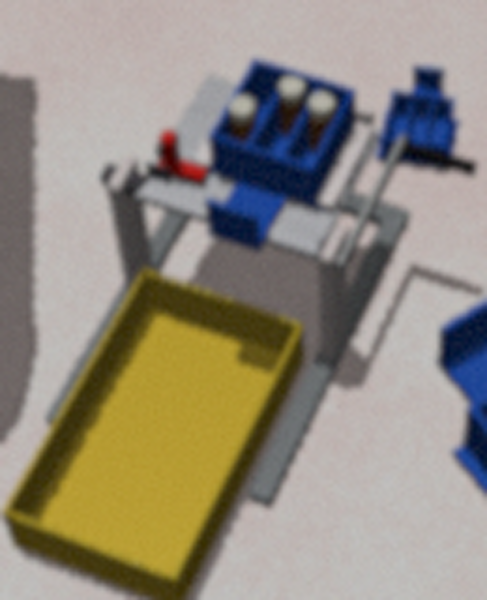

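The crops confirm it: the stand carrier holds the three capped vials, the red bolt is at about crop (385,310), and the crank is black at crop (210,85). Next I'll measure landmarks with masks.

```bash
cat > h.py <<'E'
import numpy as np,cv2
from rig import r,cams
def proj(n,P):
    i=cams.camera_info(n);P=np.atleast_2d(P);c=np.c_[P,np.ones(len(P))]@i["view"].T
    c=c[:,:3]*[1,-1,-1];u=c@i["intrinsics"].T;return u[:,:2]/u[:,2:]
def ray(n,uv,z):
    i=cams.camera_info(n);V=i["view"];R=V[:3,:3];C=-R.T@V[:3,3]
    d=R.T@((np.linalg.inv(i["intrinsics"])@[uv[0],uv[1],1])*[1,-1,-1])
    return C+d*(z-C[2])/d[2]
def comps(m,amin=8):
    n,l,s,c=cv2.connectedComponentsWithStats(m.astype(np.uint8))
    return [(s[k][:4].tolist(),int(s[k][4]),c[k].round(2).tolist(),l==k) for k in range(1,n) if s[k][4]>=amin]
E
python3 - <<'E'
from h import *
for n,(x0,y0,x1,y1) in {"top":(180,180,410,310),"scene":(190,140,320,300)}.items():
    im=cv2.imread(f"pics/{n}0.png"); hsv=cv2.cvtColor(im,cv2.COLOR_BGR2HSV).astype(int)
    box=np.zeros(im.shape[:2],bool);box[y0:y1,x0:x1]=1
    H,S,V=hsv[...,0],hsv[...,1],hsv[...,2]
    M={"blue":(H>105)&(H<130)&(S>120),"red":((H<8)|(H>172))&(S>130),"yel":(H>20)&(H<35)&(S>130),"blk":(V<60)&(S<110)}
    for k,m in M.items():
        for c in comps(m&box):
            cnt=max(cv2.findContours(c[3].astype(np.uint8),cv2.RETR_EXTERNAL,cv2.CHAIN_APPROX_NONE)[0],key=len)
            print(n,k,c[:3],np.round(cv2.boxPoints(cv2.minAreaRect(cnt)),1).tolist())
a=cv2.imread("pics/top0.png")[190:290,235:315]
cv2.imwrite("pics/t8.png",cv2.resize(a,None,fx=6,fy=6,interpolation=cv2.INTER_CUBIC))
E
```

```text
top blue ([259, 180, 25, 14], 241, [271.56, 185.08]) [[259.0, 180.0], [283.0, 180.0], [283.0, 193.0], [259.0, 193.0]]
top blue ([245, 225, 63, 44], 1574, [273.38, 245.42]) [[243.8000030517578, 230.5], [303.1000061035156, 220.0], [309.8999938964844, 258.0], [250.60000610351562, 268.6000061035156]]
top blue ([181, 229, 39, 29], 645, [201.8, 244.49]) [[178.0, 241.39999389648438], [210.89999389648438, 228.1999969482422], [219.6999969482422, 250.10000610351562], [186.6999969482422, 263.29998779296875]]
top red ([289, 262, 7, 16], 75, [291.96, 269.63]) [[288.5, 262.20001220703125], [293.6000061035156, 261.5], [295.79998779296875, 276.6000061035156], [290.6000061035156, 277.29998779296875]]
top yel ([299, 211, 98, 69], 4792, [348.17, 245.04]) [[297.79998779296875, 225.39999389648438], [387.5, 209.6999969482422], [397.0, 263.70001220703125], [307.20001220703125, 279.5]]
top blk ([239, 194, 6, 23], 75, [241.49, 204.79]) [[238.10000610351562, 194.10000610351562], [241.5, 193.60000610351562], [244.89999389648438, 215.89999389648438], [241.5, 216.39999389648438]]
top blk ([257, 235, 7, 5], 8, [2
[... 2323 characters left out ...]
5, 6, 3], 10, [232.5, 185.7]) [[229.8000030517578, 185.60000610351562], [230.3000030517578, 184.10000610351562], [235.10000610351562, 185.6999969482422], [234.60000610351562, 187.1999969482422]]
scene blk ([223, 188, 3, 5], 9, [224.11, 190.0]) [[222.39999389648438, 191.1999969482422], [224.1999969482422, 187.60000610351562], [225.8000030517578, 188.39999389648438], [224.0, 192.0]]
scene blk ([290, 206, 3, 6], 10, [291.3, 208.5]) [[290.0, 211.0], [291.0, 205.8000030517578], [292.6000061035156, 206.10000610351562], [291.5, 211.3000030517578]]
scene blk ([280, 219, 8, 14], 21, [283.33, 224.62]) [[277.6000061035156, 230.89999389648438], [283.6000061035156, 217.5], [287.0, 219.0], [281.0, 232.5]]
```

View pics/t8.png

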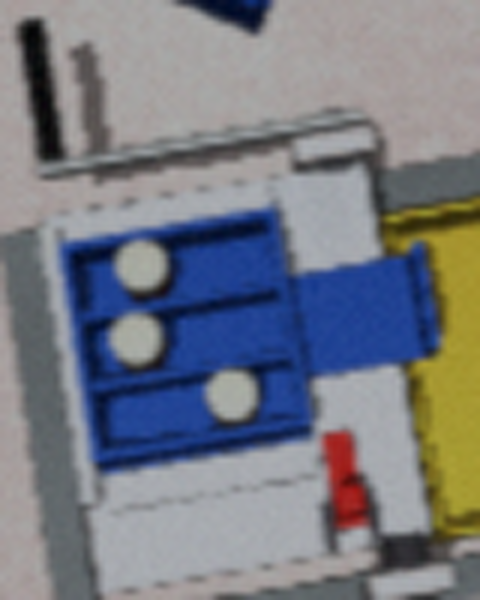

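```bash
cat > fit.py <<'E'
from h import *
from scipy.optimize import least_squares
Z=[((63,243),(45,120,204)),((275,208),(45,30,204)),((100,470),(-45,120,204)),((310,435),(-45,30,204)),((421,243),(22,-24.5,199)),((433,352),(-22,-24.5,199)),((33,20),(152,120,154)),((50,158),(87,120,154))]
T=np.array([[(a[0]+.5)/6-.5+235,(a[1]+.5)/6-.5+190] for a,_ in Z]);L=np.array([b for _,b in Z],float)
def W(p,L):
    L=np.atleast_2d(np.array(L,float));c,s=np.cos(p[2]),np.sin(p[2]);return np.c_[p[0]+c*L[:,0]-s*L[:,1],p[1]+s*L[:,0]+c*L[:,1],L[:,2]]
if __name__=="__main__":
    f=lambda p:(proj("top",W(p,L))-T).ravel()
    s=least_squares(f,[600,0,.16],loss="soft_l1");p=s.x;print(p);print(f(p).reshape(-1,2).round(2).tolist())
    print("scene crank mid pred",proj("scene",W(p,[[120,120,150],[0,-24.5,199],[-90,20.5,201],[-75,20.5,201]])).round(1).tolist())
    print("top bolt thumb pred",proj("top",W(p,[[-90,20.5,201],[-75,20.5,201]])).round(1).tolist())
    sc=np.array([[307.8,182.5]]);print("crank W",W(p,[120,120,150]))
    for n in("top","scene"):print(n,proj(n,W(p,[[45,30,204],[-45,30,204],[45,120,204],[-45,120,204]])).round(1).tolist())
E
python3 fit.py
python3 - <<'E'
import cv2
a=cv2.imread("pics/scene0.png")[150:220,215:325]
cv2.imwrite("pics/s7.png",cv2.resize(a,None,fx=7,fy=7,interpolation=cv2.INTER_CUBIC))
E
```

```text
[ 5.26596754e+02 -1.58777447e+00  1.49527112e-01]
[[-0.71, 0.33], [0.34, 0.25], [-1.45, -0.9], [0.5, -1.15], [-0.52, 0.33], [0.56, -0.15], [0.02, -0.01], [0.81, 1.33]]
scene crank mid pred [[306.6, 183.0], [251.1, 195.8], [230.2, 175.1], [234.7, 176.6]]
top bolt thumb pred [[293.7, 279.0], [292.7, 272.8]]
crank W [[627.38128608 134.94968623 150.        ]]
top [[280.8, 224.5], [286.7, 260.9], [244.4, 230.4], [249.8, 267.0]]
scene [[272.7, 185.9], [245.0, 176.7], [284.4, 164.5], [257.6, 155.9]]
```

View pics/s7.png

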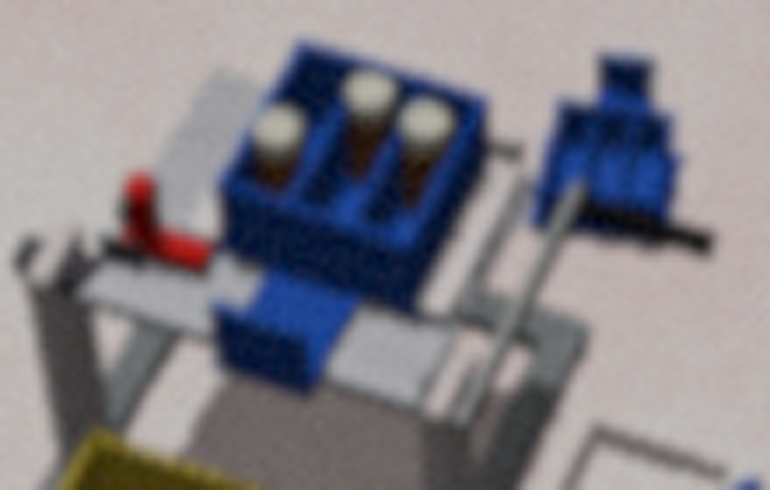

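```bash
cat > fit2.py <<'E'
from fit import *
ZS=[((415,240),(45,30,204)),((225,180),(-45,30,204)),((487,100),(45,120,204)),((303,42),(-45,120,204)),((217,306),(-22,-26,199)),((312,342),(22,-26,199)),((587,209),(87,120,150)),((712,242),(152,120,150))]
S=np.array([[(a[0]+.5)/7-.5+215,(a[1]+.5)/7-.5+150] for a,_ in ZS]);LS=np.array([b for _,b in ZS],float)
k=[0,1,4,5,6,7]
f=lambda p:np.r_[(proj("top",W(p,L[k]))-T[k]).ravel(),(proj("scene",W(p,LS))-S).ravel()]
s=least_squares(f,[600,0,.16],loss="soft_l1");P=s.x
if __name__=="__main__":
    print(P);print(f(P).reshape(-1,2).round(1).tolist())
    # bolt thumb top: scene zoom (140,183), top zoom (350,487)
    ts=[(140+.5)/7-.5+215,(183+.5)/7-.5+150];tt=[(350+.5)/6-.5+235,(487+.5)/6-.5+190]
    c,s_=np.cos(P[2]),np.sin(P[2])
    for n,uv in(("scene",ts),("top",tt)):
        w=ray(n,uv,201);d=w[:2]-P[:2];print(n,"thumb",w.round(1),"stand",(c*d[0]+s_*d[1]).round(1),(-s_*d[0]+c*d[1]).round(1))
    for nm,z in(("top",[(140,265),(136,340),(232,395)]),):
        for a in z:
            w=ray("top",[(a[0]+.5)/6-.5+235,(a[1]+.5)/6-.5+190],217);d=w[:2]-P[:2];print("vial stand",(c*d[0]+s_*d[1]).round(1),(-s_*d[0]+c*d[1]).round(1))
E
python3 fit2.py
```

```text
[5.27545285e+02 1.97473087e-01 1.50146755e-01]
[[-1.4, -0.0], [-0.4, -0.1], [-1.3, -0.1], [-0.2, -0.5], [-0.7, -0.3], [0.1, 1.0], [-0.6, 1.7], [-1.1, 1.1], [0.9, 0.3], [0.3, 0.1], [-1.0, 0.3], [-0.8, -0.1], [-1.1, 0.1], [0.5, 1.7]]
scene thumb [447.2  10.1 201. ] stand -78.0 21.9
top thumb [454.2   6.9 201. ] stand -71.6 17.6
vial stand 28.4 86.5
vial stand -1.1 92.6
vial stand -29.0 58.2
```

Stand pose is about (527.5, 0, yaw 0.15) with the two views agreeing to about 3 mm. The bolt is about 10–15 mm from open. I'll go to the bolt's outer side with the gripper shut and tool x = -stand y, z = +stand x.

```bash
cat > st.py <<'E'
from fit2 import P
from h import *
from scipy.spatial.transform import Rotation as Ro
import sys
s=r.sense();R=Ro.from_euler('xyz',s["tcp_rot"]).as_matrix();c,sn=np.cos(P[2]),np.sin(P[2])
t=s["eef_pos"];d=t[:2]-P[:2];S=np.array([c*d[0]+sn*d[1],-sn*d[0]+c*d[1],t[2]])
F=s["contact_force"];FS=[c*F[0]+sn*F[1],-sn*F[0]+c*F[1],F[2]]
yaw=s["tcp_rot"][2]
print("t",round(s["clock"],2),"stand",S.round(1),"rpy",s["tcp_rot"].round(3),"Fstand",np.round(FS,1),"q",s["qpos"].round(2),"open",round(s["opening"],2))
if len(sys.argv)>3:
    g=np.array([float(a) for a in sys.argv[1:4]]);D=g-S;Dw=np.array([c*D[0]-sn*D[1],sn*D[0]+c*D[1],D[2]])
    Rg=Ro.from_euler('xyz',[-np.pi/2,0,P[2]-np.pi/2]).as_matrix()
    print("shift cm tool:",(R.T@Dw/10).round(2),"in goal axes:",(Rg.T@Dw/10).round(2),"turn deg",np.degrees(Ro.from_matrix(R.T@Rg).as_rotvec()).round(2))
E
python3 -m crank '[[0,5.6,0,-3,-0.6,2,-1],[0,5.6,0,-3,-0.6,2,-1],[0,5.6,0,-3,-0.6,2,-1],[0,0,0,-3.5,0,1.5,-1],[0,0,0,-3.5,0,1.5,-1],[0,0,0,-3.5,0,1.5,-1],[0,0,0,-3.5,0,1.5,-1],[0,0,0,-3.5,0,1.5,-1],[0,0,0,-3.5,0,1.5,-1],[0,0,0,-3.5,0,1.5,-1]]' 40; python3 st.py -110 20.5 230
```

```text
clock: 0.93
eef_pos: [363.7, -193.7, 256.5]
tcp_rot: [-1.573, 0.003, -1.447]
contact_force: [1.4, -0.2, -0.7]
opening: -0.001
t 0.93 stand [-191.1 -167.2  256.5] rpy [-1.573  0.003 -1.447] Fstand [ 1.3 -0.4 -0.7] q [-0.49 -0.    2.04  0.    1.11  0.95] open -0.0
shift cm tool: [-18.97   2.69   7.61] in goal axes: [-18.77   2.65   8.11] turn deg [ 0.14 -1.51 -0.19]
```

```bash
python3 -m crank '[[0,-1.5,0,-3.2,0,1.2,-1],[0,0,0,-3.2,0,1.2,-1],[0,0,0,-3.2,0,1.4,-1],[0,0,0,-3,0,1.4,-1],[0,0,0,-2.8,0.3,1.3,-1],[0,0,0,-2,0.6,1,-1],[0,0,0,-0.8,0.6,0.5,-1],[0,0,0,-0.3,0.5,0.2,-1],[0,0,0,0,0,0,-1],[0,0,0,0,0,0,-1]]'; python3 st.py -108 19 190; python3 - <<'E'
from h import *
cv2.imwrite("pics/a.png",np.hstack([cv2.resize(cams.grab_frame("top")[200:300,235:315],None,fx=5,fy=5,interpolation=2),cv2.resize(cams.grab_frame("scene")[130:230,215:294],None,fx=5,fy=5,interpolation=2)]))
E
```

```text
clock: 1.77
eef_pos: [417.5, 18.2, 235.8]
tcp_rot: [-1.572, 0.005, -1.412]
contact_force: [-1.0, -0.1, 0.4]
opening: -0.002
t 1.77 stand [-106.2   34.2  235.8] rpy [-1.572  0.005 -1.412] Fstand [-1.   0.1  0.4] q [0.04 0.03 2.06 0.01 1.06 1.45] open -0.0
shift cm tool: [ 1.54  4.58 -0.19] in goal axes: [ 1.52  4.58 -0.18] turn deg [ 0.1   0.49 -0.26]
```

View pics/a.png

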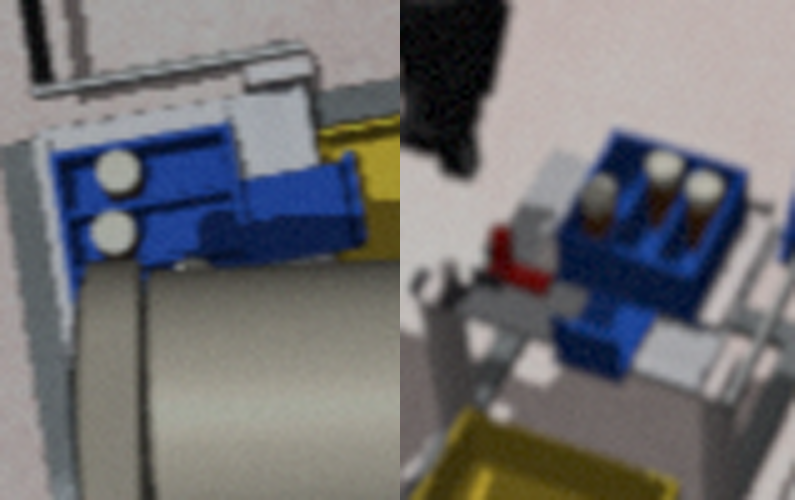

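The scene view shows the fingertip hanging at crop (455,170), left of the red bolt at (510,260). The arm hides the bolt from the top camera. Next I descend.

```bash
python3 -m crank '[[0,0.5,0,0.5,0,-0.1,-1],[0,0,0,0.5,0.4,-0.1,-1],[0,0,0,0.5,0.8,0,-1],[0,0,0,0,1,0,-1],[0,0,0,0,1,0,-1],[0,0,0,0,0.8,0,-1],[0,0,0,0,0.6,0,-1],[0,0,0,0,0,0,-1],[0,0,0,0,0,0,-1],[0,0,0,0,0,0,-1]]'; python3 st.py -108 19 190; python3 - <<'E'
from h import *
cv2.imwrite("pics/b.png",cv2.resize(cams.grab_frame("scene")[140:210,215:315],None,fx=7,fy=7,interpolation=2))
E
```

```text
clock: 2.7
eef_pos: [417.3, -5.1, 186.6]
tcp_rot: [-1.571, 0.003, -1.431]
contact_force: [-0.7, -0.2, 0.3]
opening: -0.0
t 2.7 stand [-109.8   11.2  186.6] rpy [-1.571  0.003 -1.431] Fstand [-0.7 -0.1  0.3] q [-0.02  0.1   2.11  0.    0.93  1.41] open -0.0
shift cm tool: [-0.78 -0.34  0.17] in goal axes: [-0.78 -0.34  0.18] turn deg [-0.01 -0.6  -0.18]
```

View pics/b.png

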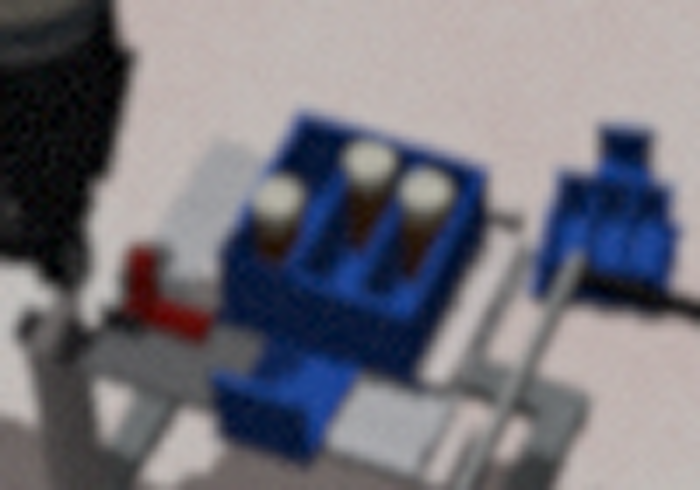

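```bash
python3 -m crank '[[0,0,0,-0.3,0,0,-1],[0,0,0,-0.3,0,0,-1],[0,0,0,-0.2,-0.2,0,-1],[0,0,0,0,0,0.2,-1],[0,0,0,0,0,0.3,-1],[0,0,0,0,0,0.3,-1],[0,0,0,0,0,0.2,-1],[0,0,0,0,0,0.2,-1],[0,0,0,0,0,0,-1],[0,0,0,0,0,0,-1]]'; python3 st.py -80 20 189; python3 - <<'E'
from h import *
cv2.imwrite("pics/c.png",cv2.resize(cams.grab_frame("scene")[140:210,215:315],None,fx=7,fy=7,interpolation=2))
E
```

```text
clock: 3.58
eef_pos: [431.0, 6.2, 190.8]
tcp_rot: [-1.566, 0.003, -1.43]
contact_force: [1.0, -1.0, -0.1]
opening: -0.002
t 3.58 stand [-94.5  20.4 190.8] rpy [-1.566  0.003 -1.43 ] Fstand [ 0.9 -1.1 -0.1] q [0.01 0.11 2.08 0.   0.94 1.44] open -0.0
shift cm tool: [0.02 0.19 1.45] in goal axes: [0.04 0.18 1.45] turn deg [-0.25 -0.52 -0.15]
```

View pics/c.png

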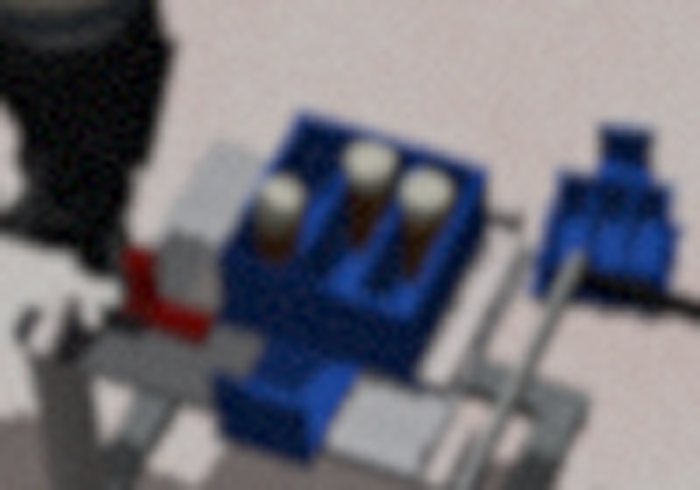

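```bash
python3 -m crank '[[0,0,0,0,0.1,0.3,-1],[0,0,0,0,0,0.3,-1],[0,0,0,0,0,0.3,-1],[0,0,0,0,0,0.3,-1],[0,0,0,0,0,0.3,-1],[0,0,0,0,0,0.3,-1],[0,0,0,0,0,0.2,-1],[0,0,0,0,0,0.2,-1],[0,0,0,0,0,0.2,-1],[0,0,0,0,0,0.2,-1]]'; python3 st.py -77 20 189; python3 - <<'E'
from h import *
cv2.imwrite("pics/d.png",cv2.resize(cams.grab_frame("scene")[140:210,215:315],None,fx=7,fy=7,interpolation=2))
E
```

```text
clock: 4.47
eef_pos: [448.1, 9.2, 187.8]
tcp_rot: [-1.591, 0.004, -1.429]
contact_force: [-10.2, -1.0, 9.2]
opening: 0.003
t 4.47 stand [-77.2  20.8 187.8] rpy [-1.591  0.004 -1.429] Fstand [-10.2   0.5   9.2] q [0.02 0.16 2.04 0.   0.97 1.44] open 0.0
shift cm tool: [ 0.08 -0.12  0.01] in goal axes: [ 0.08 -0.12  0.02] turn deg [ 1.17 -0.5  -0.25]
```

View pics/d.png

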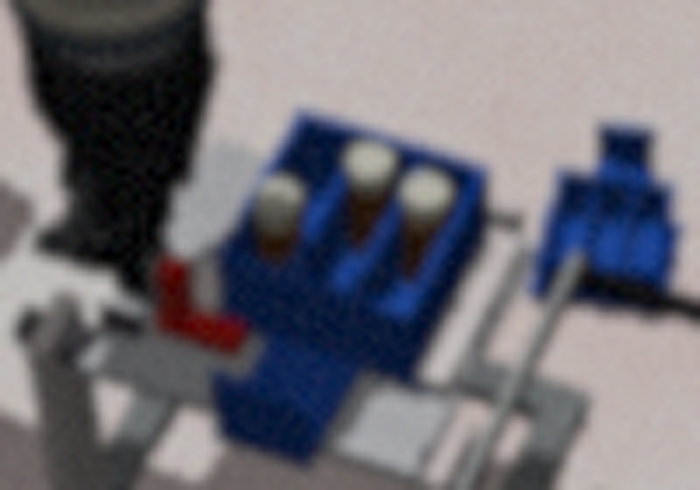

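The bolt moved across (red end at (245,335)) and TCP x is -77.2 as predicted for home, with 10 N. I'll push once more to verify the stop.

```bash
python3 -m crank '[[-0.6,0,0,0,-0.1,0.2,-1],[-0.6,0,0,0,0,0.3,-1],[0,0,0,0,0,0.3,-1],[0,0,0,0,0,0.3,-1],[0,0,0,0,0,0.3,-1],[0,0,0,0,0,0.3,-1],[0,0,0,0,0,0.3,-1],[0,0,0,0,0,0.3,-1],[0,0,0,0,0,0.3,-1],[0,0,0,0,0,0.3,-1]]'; python3 st.py -77 20 189; python3 - <<'E'
from h import *
from fit2 import P,W
cv2.imwrite("pics/e.png",cv2.resize(cams.grab_frame("scene")[140:210,215:315],None,fx=7,fy=7,interpolation=2))
print(((proj("scene",W(P,[[-30,14,167],[-30,27,167],[-60,20.5,201],[-50,14,167],[-54,14,199]]))-[215,140]+.5)*7).round(0).tolist())
E
```

```text
clock: 5.35
eef_pos: [446.9, 9.5, 184.2]
tcp_rot: [-1.685, 0.006, -1.428]
contact_force: [-14.3, -3.4, 13.7]
opening: 0.003
t 5.35 stand [-78.3  21.2 184.2] rpy [-1.685  0.006 -1.428] Fstand [-14.6  -1.3  13.7] q [ 0.02  0.21  1.99 -0.01  1.06  1.46] open 0.0
shift cm tool: [ 0.12 -0.49  0.08] in goal axes: [ 0.12 -0.48  0.13] turn deg [ 6.54 -0.39 -0.35]
[[239.0, 350.0], [252.0, 328.0], [177.0, 268.0], [197.0, 336.0], [183.0, 287.0]]
```

View pics/e.png

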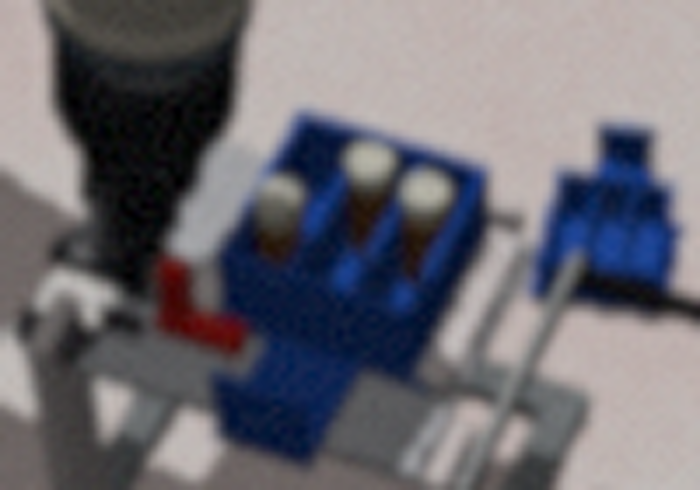

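The bolt is against its stop: no further advance under 14 N, and the red end is where the model predicts. I'll back off, straighten, rise and go over the tab pocket.

```bash
python3 -m crank '[[0,0,0,0,0,-0.5,-1],[0,0,0,0,0,-0.7,-1],[2,0,0,0,-0.3,-0.5,-1],[2,0,0,0,-0.8,0,-1],[2,0,0,0,-1,0,-1],[0.5,0,0,0,-1,0,-1],[0,0,0,0,-0.9,0,-1],[0,0,0,0,-0.4,0,-1],[0,0,0,0,0,0,-1],[0,0,0,0,0,0,-1]]'; python3 st.py 0 4 228
```

```text
clock: 6.23
eef_pos: [433.4, 6.8, 233.3]
tcp_rot: [-1.564, 0.005, -1.428]
contact_force: [0.5, -0.5, -0.4]
opening: 0.001
t 6.23 stand [-92.1  20.6 233.3] rpy [-1.564  0.005 -1.428] Fstand [ 0.4 -0.6 -0.4] q [0.01 0.06 2.04 0.01 1.04 1.43] open 0.0
shift cm tool: [1.6  0.59 9.22] in goal axes: [1.66 0.53 9.21] turn deg [-0.42 -0.41 -0.27]
```

```bash
python3 -m crank '[[-0.4,-0.4,-0.3,0.2,0,1,-1],[0,0,0,0.3,0,1.5,-1],[0,0,0,0.3,0,1.6,-1],[0,0,0,0.3,0,1.6,-1],[0,0,0,0.3,0,1.5,-1],[0,0,0,0.2,0,1,-1],[0,0,0,0,0,0.4,-1],[0,0,0,0,0,0,-1],[0,0,0,0,0,0,-1],[0,0,0,0,0,0,-1]]'; python3 st.py 0 4 180;python3 - <<'E'
from h import *
cv2.imwrite("pics/f.png",np.hstack([cv2.resize(cams.grab_frame("scene")[130:210,215:295],None,fx=5,fy=5,interpolation=2),cv2.resize(cams.grab_frame("top")[190:270,235:315],None,fx=5,fy=5,interpolation=2)]))
E
```

```text
clock: 7.07
eef_pos: [528.1, 4.0, 227.8]
tcp_rot: [-1.581, -0.002, -1.417]
contact_force: [0.3, 0.6, -0.6]
opening: -0.004
t 7.07 stand [  1.1   3.7 227.8] rpy [-1.581 -0.002 -1.417] Fstand [ 0.4  0.6 -0.6] q [ 0.01  0.22  1.85 -0.    1.08  1.43] open -0.0
shift cm tool: [-0.04  4.79 -0.06] in goal axes: [-0.03  4.78 -0.11] turn deg [0.58 0.19 0.11]
```

View pics/f.png

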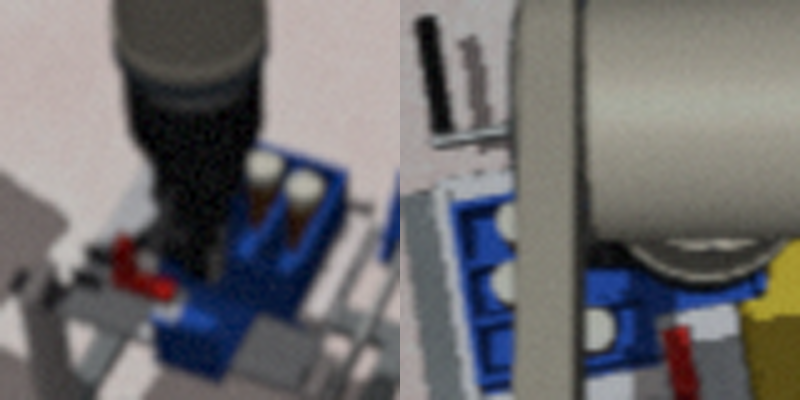

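The fingertip is over the pocket, between the red bolt's tip (170,288) and the tab (200,340). Descending.

```bash
python3 -m crank '[[0.6,0.2,0,0,0.4,-0.1,-1],[0,0,0,0,0.7,0,-1],[0,0,0,0,0.8,0,-1],[0,0,0,0,0.8,0,-1],[0,0,0,0,0.8,0,-1],[0,0,0,0,0.6,0,-1],[0,0,0,0,0.3,0,-1],[0,0,0,0,0,0,-1],[0,0,0,0,0,0,-1],[0,0,0,0,0,0,-1]]'; python3 st.py 0 4 180;python3 - <<'E'
from h import *
cv2.imwrite("pics/g.png",cv2.resize(cams.grab_frame("scene")[130:210,215:295],None,fx=6,fy=6,interpolation=2))
E
```

```text
clock: 8.0
eef_pos: [524.4, 3.7, 178.7]
tcp_rot: [-1.571, -0.002, -1.421]
contact_force: [-0.8, -0.4, 0.8]
opening: -0.004
t 8.0 stand [ -2.6   3.9 178.7] rpy [-1.571 -0.002 -1.421] Fstand [-0.8 -0.2  0.8] q [ 0.01  0.27  1.91 -0.    0.96  1.43] open -0.0
shift cm tool: [-0.01 -0.13  0.26] in goal axes: [-0.01 -0.13  0.26] turn deg [-0.01 -0.04  0.1 ]
```

View pics/g.png

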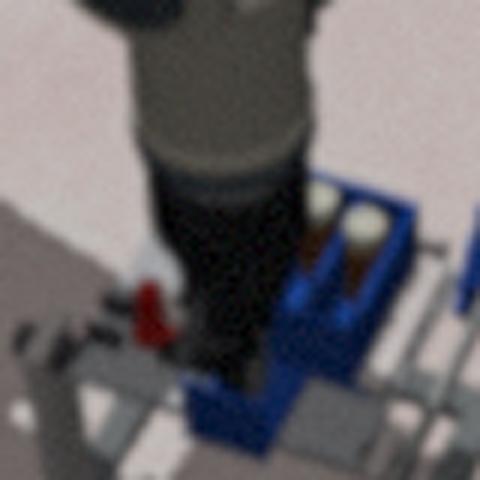

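```bash
python3 -m crank '[[0,0,0,0.3,0,0.1,-1],[0,0,0,0.3,0,0.1,-1],[0,0,0,0.2,0,0,-1],[0,0,0,0.2,0,0,-1],[0,0,0,0.1,0,0,-1],[0,0,0,0.1,0,0,-1],[0,0,0,0.1,0,0,-1],[0,0,0,0.1,0,0,-1],[0,0,0,0.1,0,0,-1],[0,0,0,0.1,0,0,-1]]'; python3 st.py 0 -8 179
```

```text
clock: 8.88
eef_pos: [529.7, -12.2, 180.2]
tcp_rot: [-1.569, 0.001, -1.422]
contact_force: [-1.9, 7.4, 2.6]
opening: -0.001
t 8.88 stand [  0.3 -12.6 180.2] rpy [-1.569e+00  1.000e-03 -1.422e+00] Fstand [-0.8  7.6  2.6] q [-0.03  0.28  1.9   0.    0.97  1.4 ] open -0.0
shift cm tool: [-0.46  0.12 -0.03] in goal axes: [-0.46  0.12 -0.03] turn deg [-0.12 -0.09 -0.04]
```

```bash
python3 -m crank '[[0,0,0,0.1,0,0,-1],[0,0,0,0.1,0,0,-1],[0,0,0,0.1,0,0,-1],[0,0,0,0.1,0,0,-1],[0,0,0,0.1,0,0,-1],[0,0,0,0.1,0,0,-1],[0,0,0,0.1,0,0,-1],[0,0,0,0.1,0,0,-1],[0,0,0,0.1,0,0,-1],[0,0,0,0.1,0,0,-1]]'; python3 st.py 0 -8 179
```

```text
clock: 9.72
eef_pos: [529.6, -12.0, 180.5]
tcp_rot: [-1.569, 0.019, -1.425]
contact_force: [-0.3, 7.5, 2.2]
opening: 0.001
t 9.72 stand [  0.2 -12.4 180.5] rpy [-1.569  0.019 -1.425] Fstand [0.9 7.5 2.2] q [-0.04  0.28  1.89  0.02  0.97  1.37] open 0.0
shift cm tool: [-0.43  0.16 -0.02] in goal axes: [-0.44  0.15 -0.02] turn deg [-0.08 -0.26 -1.1 ]
```

The tug reads 7.5 N with no movement. I'll make it slightly firmer, take a picture, then release.

```bash
python3 -m crank '[[0,0,0,0.1,0,0,-1],[0,0,0,0.1,0,0,-1],[0,0,0,0.13,0,0,-1],[0,0,0,0.13,0,0,-1],[0,0,0,0.13,0,0,-1],[0,0,0,0.13,0,0,-1],[0,0,0,0.13,0,0,-1],[0,0,0,0.13,0,0,-1],[0,0,0,0.13,0,0,-1],[0,0,0,0.13,0,0,-1]]'; python3 st.py 0 -2 179;python3 - <<'E'
from h import *
cv2.imwrite("pics/i.png",cv2.resize(cams.grab_frame("scene")[140:220,215:325],None,fx=7,fy=7,interpolation=2))
E
```

```text
clock: 10.55
eef_pos: [529.6, -11.7, 180.8]
tcp_rot: [-1.57, 0.042, -1.428]
contact_force: [-1.2, 9.2, 2.1]
opening: 0.004
t 10.55 stand [  0.2 -12.1 180.8] rpy [-1.57   0.042 -1.428] Fstand [0.2 9.2 2.1] q [-0.05  0.28  1.89  0.05  0.98  1.35] open 0.0
shift cm tool: [-1.    0.22 -0.03] in goal axes: [-1.01  0.18 -0.02] turn deg [-0.04 -0.44 -2.4 ]
```

View pics/i.png

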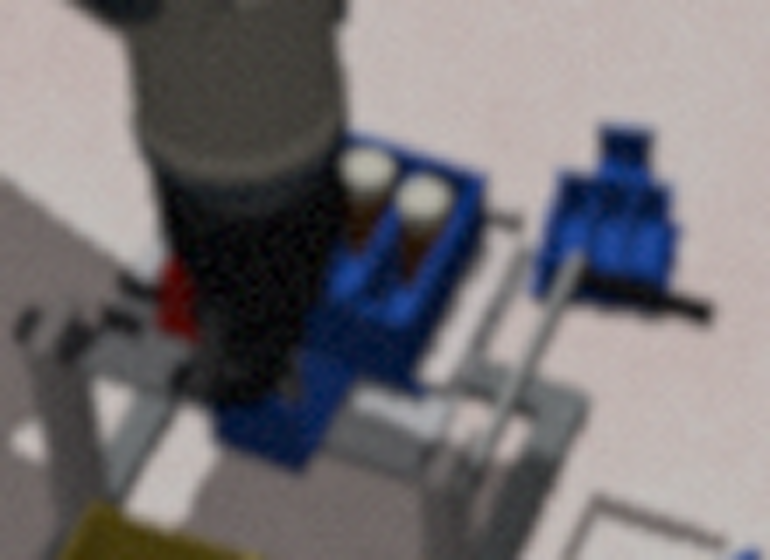

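The carrier held against 9.2 N with the cradle level: the crank is unmoved at (640,290). I'll release, rise and head to the crank.

```bash
python3 -m crank '[[0,0,-1.2,-0.5,0,0,-1],[0,0,-1.2,-0.5,-0.2,0,-1],[0,0,0,0,-0.8,0,-1],[0,0,0,0,-1.2,0,-1],[0,0,0,0,-1.5,0,-1],[0,0,0,0,-1.3,0,-1],[0,0,0,0,-0.8,0.5,-1],[0,0,0,0,0,1.5,-1],[0,0,0,0,0,2,-1],[0,0,0,0,0,2,-1]]'; python3 st.py 128 120 240
```

```text
clock: 11.43
eef_pos: [587.7, 5.1, 245.6]
tcp_rot: [-1.57, -0.001, -1.426]
contact_force: [0.6, -0.1, -0.8]
opening: 0.001
t 11.43 stand [ 60.2  -4.2 245.6] rpy [-1.570e+00 -1.000e-03 -1.426e+00] Fstand [ 0.6 -0.2 -0.8] q [ 0.01  0.29  1.71 -0.    1.14  1.43] open 0.0
shift cm tool: [-12.45   0.55   6.71] in goal axes: [-12.42   0.56   6.78] turn deg [-0.05 -0.29  0.05]
```

```bash
python3 -m crank '[[0,-0.3,0,0,0,1.5,-1],[0,0,0,-1,0,1.5,0],[0,0,0,-2,0,1.3,1],[0,0,0,-2.2,0,1,1],[0,0,0,-2.2,0,0.5,1],[0,0,0,-2,0,0.2,1],[0,0,0,-1.4,0.2,0,1],[0,0,0,-0.8,0.2,0,1],[0,0,0,-0.2,0,0,1],[0,0,0,0,0,0,1]]'; python3 st.py 128 120 200;python3 - <<'E'
from h import *
cv2.imwrite("pics/j.png",np.hstack([cv2.resize(cams.grab_frame("scene")[130:230,235:335],None,fx=4,fy=4,interpolation=2),cv2.resize(cams.grab_frame("top")[160:260,215:315],None,fx=4,fy=4,interpolation=2)]))
E
```

```text
clock: 12.27
eef_pos: [640.0, 132.8, 243.2]
tcp_rot: [-1.564, -0.001, -1.421]
contact_force: [-0.2, 0.2, -0.3]
opening: 0.997
t 12.27 stand [131.  114.3 243.2] rpy [-1.564e+00 -1.000e-03 -1.421e+00] Fstand [-0.1  0.2 -0.3] q [ 0.2   0.39  1.57 -0.    1.17  1.62] open 1.0
shift cm tool: [-0.58  4.32 -0.33] in goal axes: [-0.57  4.32 -0.3 ] turn deg [-0.38 -0.02  0.05]
```

View pics/j.png

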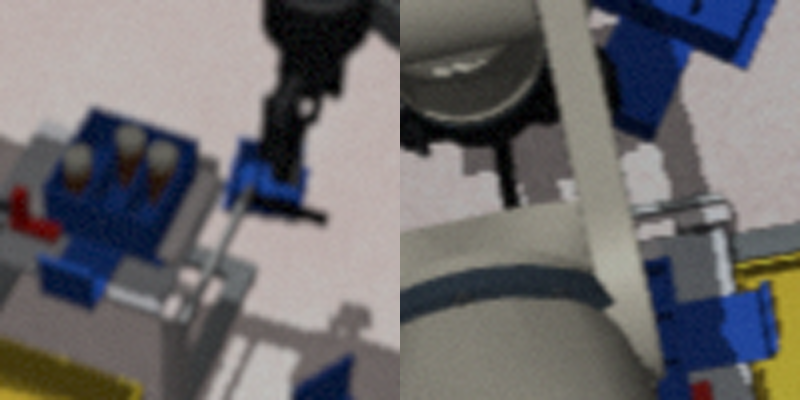

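The open fingers straddle above the black handle at scene crop (300,213), and the bolt and carrier are in place. Descending.

```bash
python3 -m crank '[[-0.4,0,0,-0.3,0.8,-0.2,1],[0,0,0,-0.2,1.3,0,1],[0,0,0,0,1.6,0,1],[0,0,0,0,1.7,0,1],[0,0,0,0,1.6,0,1],[0,0,0,0,1.3,0,1],[0,0,0,0,0.8,0,1],[0,0,0,0,0.3,0,1],[0,0,0,0,0,0,1],[0,0,0,0,0,0,1]]'; python3 st.py 128 120 142;python3 - <<'E'
from h import *
cv2.imwrite("pics/k.png",cv2.resize(cams.grab_frame("scene")[140:220,255:355],None,fx=7,fy=7,interpolation=2))
E
```

```text
clock: 13.2
eef_pos: [635.4, 131.3, 138.9]
tcp_rot: [-1.575, -0.002, -1.428]
contact_force: [-0.1, -0.8, 0.4]
opening: 1.003
t 13.2 stand [126.2 113.5 138.9] rpy [-1.575 -0.002 -1.428] Fstand [-0.2 -0.8  0.4] q [ 0.2   0.5   1.66 -0.    0.99  1.63] open 1.0
shift cm tool: [-0.65 -0.31  0.17] in goal axes: [-0.65 -0.31  0.18] turn deg [ 0.24 -0.41  0.13]
```

View pics/k.png

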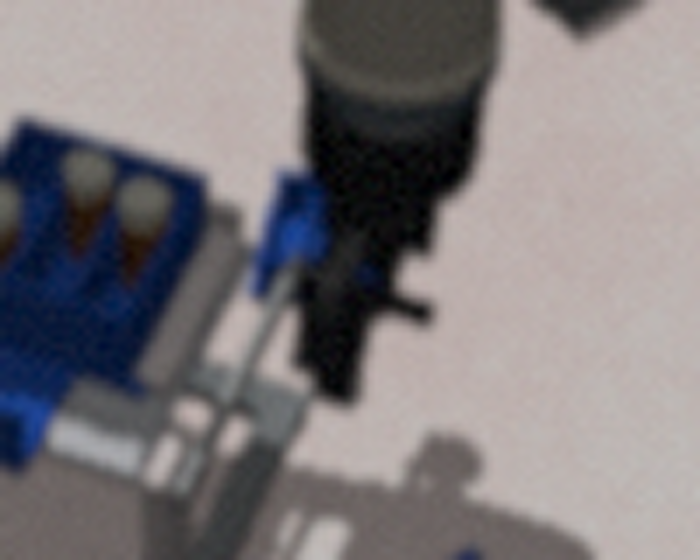

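```bash
python3 -m crank '[[0,-0.4,0,-0.2,-0.1,0.1,1],[0,0,0,-0.2,-0.1,0.1,1],[0,0,0,-0.2,-0.1,0,1],[0,0,0,0,0,0,0.3],[0,0,0,0,0,0,-0.2],[0,0,0,0,0,0,-0.6],[0,0,0,0,0,0,-1],[0,0,0,0,0,0,-1],[0,0,0,0,0,0,-1],[0,0,0,0,0,0,-1]]' 30; python3 st.py 128 120 142
```

```text
clock: 14.08
eef_pos: [639.0, 138.8, 146.7]
tcp_rot: [-1.568, -0.002, -1.42]
contact_force: [-1.0, -1.3, 1.3]
opening: 0.124
t 14.08 stand [131.  120.4 146.7] rpy [-1.568 -0.002 -1.42 ] Fstand [-1.2 -1.1  1.3] q [ 0.21  0.49  1.65 -0.    1.    1.63] open 0.12
shift cm tool: [ 0.04  0.47 -0.3 ] in goal axes: [ 0.04  0.47 -0.3 ] turn deg [-0.16  0.06  0.12]
```

The handle is gripped (opening 0.12, about 11 mm), and the measured y=120.4 matches the model. I'll start the arc at about 0.6 rad/s.

```bash
cat > arc.py <<'E'
from st import *
th=np.arctan2(S[2]-146.7,S[1]-0.4);rad=np.hypot(S[2]-146.7,S[1]-.4)
print("theta",th.round(3),"rad",rad.round(1))
tz=Ro.from_matrix(R.T@Ro.from_euler('xyz',[-np.pi/2,0,P[2]-np.pi/2]).as_matrix()).as_rotvec(degrees=True);print("turn fix",tz.round(2))
w=0.05
cur=S[1:].copy();o=[]
for k in range(10):
    a=th+w*(k+1);g=np.array([.4+120*np.cos(a),146.7+120*np.sin(a)]);D=g-cur;cur=g;o.append([round(-D[0]/10,2),round(-D[1]/10,2)])
print(o,"x drift",(S[0]-131).round(1))
E
python3 -m crank '[[0,0,0,0.01,-0.3,0,-1],[0,0,0,0.04,-0.6,0,-1],[0,0,0,0.07,-0.6,0,-1],[0,0,0,0.1,-0.6,0,-1],[0,0,0,0.13,-0.6,0,-1],[0,0,0,0.16,-0.6,0,-1],[0,0,0,0.18,-0.57,0,-1],[0,0,0,0.21,-0.56,0,-1],[0,0,0,0.24,-0.55,0,-1],[0,0,0,0.27,-0.54,0,-1]]'; python3 arc.py;python3 - <<'E'
from h import *
cv2.imwrite("pics/l.png",cv2.resize(cams.grab_frame("scene")[120:220,215:345],None,fx=6,fy=6,interpolation=2))
E
```

```text
clock: 14.92
eef_pos: [640.8, 127.0, 201.5]
tcp_rot: [-1.569, 0.003, -1.42]
contact_force: [3.6, 2.4, -9.2]
opening: 0.124
t 14.92 stand [131.  108.4 201.5] rpy [-1.569  0.003 -1.42 ] Fstand [ 3.9  1.8 -9.2] q [0.19 0.43 1.61 0.   1.1  1.61] open 0.12
theta 0.47 rad 121.1
turn fix [-0.09  0.04 -0.17]
[[np.float64(0.38), np.float64(-0.48)], [np.float64(0.31), np.float64(-0.51)], [np.float64(0.34), np.float64(-0.5)], [np.float64(0.36), np.float64(-0.48)], [np.float64(0.38), np.float64(-0.46)], [np.float64(0.41), np.float64(-0.44)], [np.float64(0.43), np.float64(-0.42)], [np.float64(0.45), np.float64(-0.4)], [np.float64(0.47), np.float64(-0.38)], [np.float64(0.49), np.float64(-0.35)]] x drift -0.0
```

View pics/l.png

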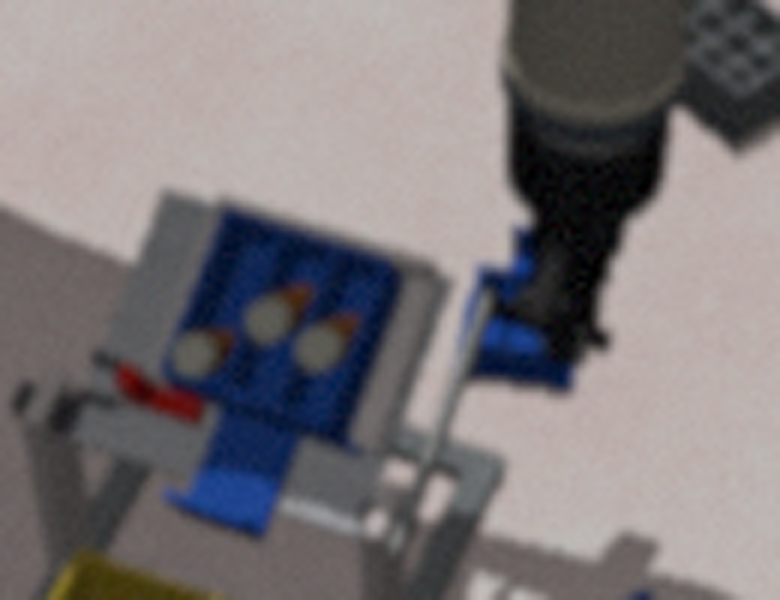

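The cradle is rising at 0.47 rad with the carrier bolted and held. Continuing.

```bash
python3 -m crank '[[0,0,-0.1,0.32,-0.52,0,-1],[0,0,0,0.31,-0.51,0,-1],[0,0,0,0.34,-0.5,0,-1],[0,0,0,0.36,-0.48,0,-1],[0,0,0,0.38,-0.46,0,-1],[0,0,0,0.41,-0.44,0,-1],[0,0,0,0.43,-0.42,0,-1],[0,0,0,0.45,-0.4,0,-1],[0,0,0,0.47,-0.38,0,-1],[0,0,0,0.49,-0.35,0,-1]]'; python3 arc.py
```

```text
clock: 15.8
eef_pos: [647.0, 88.2, 250.4]
tcp_rot: [-1.567, 0.007, -1.42]
contact_force: [4.4, 5.6, -6.0]
opening: 0.127
t 15.8 stand [131.2  69.2 250.4] rpy [-1.567  0.007 -1.42 ] Fstand [ 5.2  4.9 -6. ] q [0.13 0.39 1.56 0.01 1.19 1.55] open 0.13
theta 0.985 rad 124.4
turn fix [-0.25  0.03 -0.38]
[[np.float64(0.75), np.float64(0.05)], [np.float64(0.52), np.float64(-0.29)], [np.float64(0.54), np.float64(-0.27)], [np.float64(0.55), np.float64(-0.24)], [np.float64(0.56), np.float64(-0.21)], [np.float64(0.57), np.float64(-0.18)], [np.float64(0.58), np.float64(-0.15)], [np.float64(0.59), np.float64(-0.13)], [np.float64(0.59), np.float64(-0.1)], [np.float64(0.6), np.float64(-0.07)]] x drift 0.2
```

```bash
python3 -m crank '[[-0.2,0,-0.3,0.5,-0.2,0,-1],[0,0,0,0.52,-0.2,0,-1],[0,0,0,0.54,-0.2,0,-1],[0,0,0,0.55,-0.18,0,-1],[0,0,0,0.56,-0.15,0,-1],[0,0,0,0.57,-0.13,0,-1],[0,0,0,0.58,-0.11,0,-1],[0,0,0,0.59,-0.1,0,-1],[0,0,0,0.59,-0.08,0,-1],[0,0,0,0.6,-0.05,0,-1]]'; python3 arc.py;python3 - <<'E'
from h import *
cv2.imwrite("pics/m.png",cv2.resize(cams.grab_frame("scene")[100:220,205:335],None,fx=5,fy=5,interpolation=2))
E
```

```text
clock: 16.63
eef_pos: [654.9, 38.9, 273.1]
tcp_rot: [-1.564, 0.018, -1.42]
contact_force: [2.1, 4.9, -4.4]
opening: 0.126
t 16.63 stand [131.7  19.2 273.1] rpy [-1.564  0.018 -1.42 ] Fstand [ 2.8  4.5 -4.4] q [0.05 0.37 1.53 0.02 1.23 1.46] open 0.13
theta 1.423 rad 127.8
turn fix [-0.41  0.04 -1.02]
[[np.float64(0.71), np.float64(0.7)], [np.float64(0.6), np.float64(-0.04)], [np.float64(0.6), np.float64(-0.01)], [np.float64(0.6), np.float64(0.02)], [np.float64(0.6), np.float64(0.05)], [np.float64(0.6), np.float64(0.08)], [np.float64(0.59), np.float64(0.11)], [np.float64(0.58), np.float64(0.14)], [np.float64(0.58), np.float64(0.16)], [np.float64(0.57), np.float64(0.19)]] x drift 0.7
```

View pics/m.png

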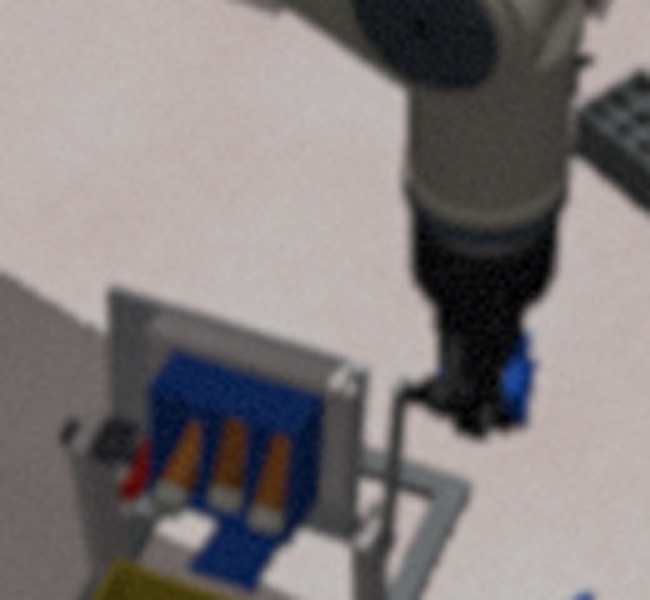

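The cradle is nearly upright with the vials against the carrier wall, still bolted. The handle has slid about 7 mm toward the fingertips, so I'll work the gripper down while carrying it over.

```bash
python3 -m crank '[[-0.2,0,-0.4,0.3,0.2,-0.05,-1],[-0.2,0,-0.4,0.3,0.25,-0.05,-1],[0,0,-0.3,0.4,0.25,0,-1],[0,0,0,0.5,0.25,0,-1],[0,0,0,0.5,0.25,0,-1],[0,0,0,0.5,0.25,0,-1],[0,0,0,0.5,0.25,0,-1],[0,0,0,0.5,0.25,0,-1],[0,0,0,0.5,0.25,0,-1],[0,0,0,0.5,0.25,0,-1]]' 22; python3 arc.py
```

```text
clock: 17.52
eef_pos: [661.5, -2.3, 270.2]
tcp_rot: [-1.556, 0.004, -1.42]
contact_force: [1.4, 2.4, 2.7]
opening: 0.121
t 17.52 stand [132.1 -22.5 270.2] rpy [-1.556  0.004 -1.42 ] Fstand [1.7 2.1 2.7] q [-0.01  0.38  1.53  0.01  1.22  1.41] open 0.12
theta 1.754 rad 125.6
turn fix [-0.85  0.05 -0.25]
[[np.float64(0.48), np.float64(0.68)], [np.float64(0.58), np.float64(0.15)], [np.float64(0.57), np.float64(0.18)], [np.float64(0.56), np.float64(0.21)], [np.float64(0.55), np.float64(0.24)], [np.float64(0.54), np.float64(0.27)], [np.float64(0.52), np.float64(0.29)], [np.float64(0.51), np.float64(0.32)], [np.float64(0.49), np.float64(0.34)], [np.float64(0.47), np.float64(0.37)]] x drift 1.1
```

```bash
python3 -m crank '[[-0.4,0,-0.2,0.5,0.4,-0.05,-1],[-0.4,0,0,0.55,0.4,-0.05,-1],[0,0,0,0.56,0.35,0,-1],[0,0,0,0.56,0.35,0,-1],[0,0,0,0.55,0.35,0,-1],[0,0,0,0.54,0.36,0,-1],[0,0,0,0.52,0.38,0,-1],[0,0,0,0.51,0.4,0,-1],[0,0,0,0.49,0.42,0,-1],[0,0,0,0.47,0.44,0,-1]]'; python3 arc.py;python3 - <<'E'
from h import *
cv2.imwrite("pics/n.png",cv2.resize(cams.grab_frame("scene")[120:260,185:325],None,fx=4,fy=4,interpolation=2))
E
```

```text
clock: 18.35
eef_pos: [670.7, -60.5, 237.0]
tcp_rot: [-1.563, -0.004, -1.42]
contact_force: [0.9, 3.0, 0.8]
opening: 0.124
t 18.35 stand [132.5 -81.4 237. ] rpy [-1.563 -0.004 -1.42 ] Fstand [1.4 2.8 0.8] q [-0.09  0.43  1.53 -0.    1.17  1.33] open 0.12
theta 2.307 rad 121.8
turn fix [-0.44  0.05  0.23]
[[np.float64(0.31), np.float64(0.55)], [np.float64(0.41), np.float64(0.43)], [np.float64(0.39), np.float64(0.46)], [np.float64(0.37), np.float64(0.47)], [np.float64(0.34), np.float64(0.49)], [np.float64(0.32), np.float64(0.51)], [np.float64(0.29), np.float64(0.52)], [np.float64(0.27), np.float64(0.54)], [np.float64(0.24), np.float64(0.55)], [np.float64(0.21), np.float64(0.56)]] x drift 1.5
```

View pics/n.png

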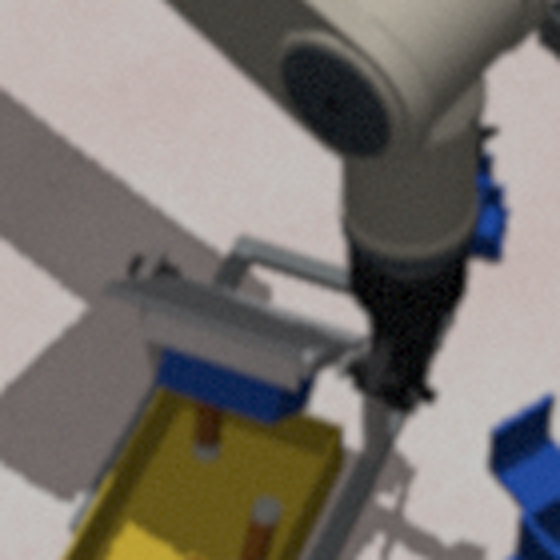

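Vials are sliding out into the tray and the carrier is still held at 2.31 rad. Continuing.

```bash
python3 -m crank '[[-0.2,0,0.2,0.4,0.45,-0.05,-1],[0,0,0,0.41,0.43,0,-1],[0,0,0,0.39,0.46,0,-1],[0,0,0,0.37,0.47,0,-1],[0,0,0,0.34,0.49,0,-1],[0,0,0,0.32,0.51,0,-1],[0,0,0,0.29,0.52,0,-1],[0,0,0,0.27,0.54,0,-1],[0,0,0,0.24,0.55,0,-1],[0,0,0,0.21,0.55,0,-1]]'; python3 arc.py
```

```text
clock: 19.23
eef_pos: [676.1, -94.6, 180.1]
tcp_rot: [-1.567, 0.003, -1.42]
contact_force: [2.4, 5.5, 1.3]
opening: 0.122
t 19.23 stand [ 132.7 -116.   180.1] rpy [-1.567  0.003 -1.42 ] Fstand [3.2 5.1 1.3] q [-0.14  0.5   1.56  0.    1.08  1.28] open 0.12
theta 2.862 rad 121.1
turn fix [-0.21  0.03 -0.16]
[[np.float64(0.05), np.float64(0.61)], [np.float64(0.12), np.float64(0.59)], [np.float64(0.09), np.float64(0.59)], [np.float64(0.06), np.float64(0.6)], [np.float64(0.03), np.float64(0.6)], [np.float64(0.0), np.float64(0.6)], [np.float64(-0.03), np.float64(0.6)], [np.float64(-0.06), np.float64(0.6)], [np.float64(-0.09), np.float64(0.59)], [np.float64(-0.12), np.float64(0.59)]] x drift 1.7
```

```bash
python3 -m crank '[[0,0,-0.1,0.08,0.6,0,-1],[0,0,0,0.08,0.55,0,-1],[0,0,0,0.05,0.5,0,-1],[0,0,0,0.02,0.4,0,-1],[0,0,0,0,0.3,0,-1],[0,0,0,0,0.25,0,-1],[0,0,0,0,0.2,0,-1],[0,0,0,0,0.15,0,-1],[0,0,0,0,0.15,0,-1],[0,0,0,0,0.1,0,-1]]'; python3 arc.py;python3 - <<'E'
from h import *
cv2.imwrite("pics/o.png",np.hstack([cv2.resize(cams.grab_frame("scene")[130:280,180:330],None,fx=2.6,fy=2.6,interpolation=2),cv2.resize(cams.grab_frame("top")[160:310,265:415],None,fx=2.6,fy=2.6,interpolation=2)]))
E
```

```text
clock: 20.07
eef_pos: [676.6, -98.3, 149.9]
tcp_rot: [-1.567, -0.002, -1.419]
contact_force: [0.2, 3.1, 4.5]
opening: 0.121
t 20.07 stand [ 132.7 -119.6  149.9] rpy [-1.567 -0.002 -1.419] Fstand [0.6 3.  4.5] q [-0.15  0.53  1.58 -0.    1.03  1.27] open 0.12
theta 3.115 rad 120.1
turn fix [-0.23  0.09  0.09]
[[np.float64(-0.01), np.float64(0.6)], [np.float64(-0.03), np.float64(0.6)], [np.float64(-0.06), np.float64(0.6)], [np.float64(-0.09), np.float64(0.59)], [np.float64(-0.12), np.float64(0.59)], [np.float64(-0.15), np.float64(0.58)], [np.float64(-0.18), np.float64(0.57)], [np.float64(-0.21), np.float64(0.56)], [np.float64(-0.23), np.float64(0.55)], [np.float64(-0.26), np.float64(0.54)]] x drift 1.7
```

View pics/o.png

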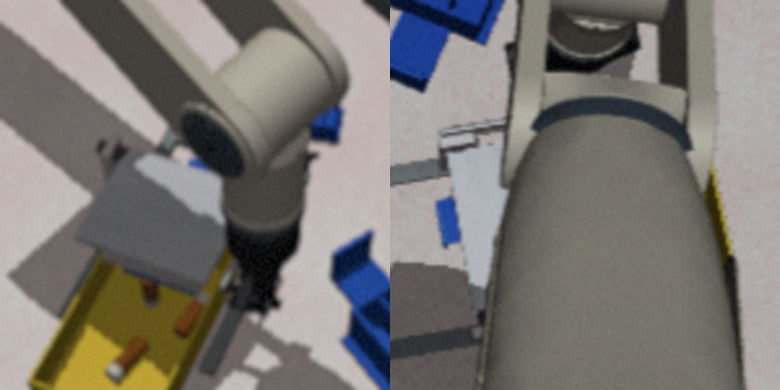

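The cradle is essentially over (3.115 rad). Two vials lie in the tray and a third stands or leans under the carrier at scene crop (150,290). I'll press gently to the stop.

```bash
python3 -m crank '[[0,0,0,0,0.15,0,-1],[0,0,0,0,0.15,0,-1],[0,0,0,0,0.15,0,-1],[0,0,0,0,0.15,0,-1],[0,0,0,0,0.15,0,-1],[0,0,0,0,0.15,0,-1],[0,0,0,0,0.1,0,-1],[0,0,0,0,0.1,0,-1],[0,0,0,0,0.1,0,-1],[0,0,0,0,0,0,-1]]'; python3 arc.py|head -2
python3 -m crank '[[0,0,0,0,0,0,-1],[0,0,0,0,0,0,-0.6],[0,0,0,0,0,0,-0.2],[0,0,0,0,0,0,0.3],[0,0,0,0,0,0,0.6],[0,0,0,0,0,0,1],[0,0,0,0,0,0,1],[0,0,0,0,-0.3,0,1],[0,0,0,0,-0.8,0,1],[0,0,0,0,-1.5,0,1]]';python3 st.py 132 -119 260
```

```text
clock: 21.0
eef_pos: [676.6, -98.3, 150.0]
tcp_rot: [-1.563, -0.005, -1.417]
contact_force: [3.8, 2.0, -6.0]
opening: 0.122
t 21.0 stand [ 132.6 -119.6  150. ] rpy [-1.563 -0.005 -1.417] Fstand [ 4.1  1.4 -6. ] q [-0.15  0.53  1.58 -0.    1.03  1.27] open 0.12
theta 3.114 rad 120.1
clock: 21.83
eef_pos: [672.2, -99.4, 172.3]
tcp_rot: [-1.574, -0.004, -1.417]
contact_force: [-1.1, 0.6, 0.4]
opening: 1.0
t 21.83 stand [ 128.1 -120.2  172.3] rpy [-1.574 -0.004 -1.417] Fstand [-1.   0.8  0.4] q [-0.15  0.5   1.57 -0.01  1.07  1.27] open 1.0
shift cm tool: [-0.07 -8.77  0.36] in goal axes: [-0.12 -8.77  0.39] turn deg [0.21 0.21 0.26]
```

```bash
python3 -m crank '[[0,0,0,0,-2,0,1],[0,0,0,0,-2.5,0,1],[0,0,0,0,-2.5,0,1],[0,0,0,0,-2.5,0,1],[0,0,0,0,-2.5,0,1],[0,0,0,1.5,-1,0,1],[0,0,0,3,0,-1,1],[0,0,0,3.2,0,-1.5,1],[0,0,0,3.2,0,-2,1],[0,0,0,3.2,0,-2,1]]' >/dev/null
python3 -m crank '[[0,0,0,3.2,0,-2,1],[0,0,0,3.2,0,-2,1],[0,0,0,3.2,0,-2,1],[0,0,0,3.2,0,-2,1],[0,0,0,3.2,0,-2,1],[0,0,0,3,0,-2,1],[0,0,0,2,0,-1,1],[0,0,0,1,0,0,1],[0,0,0,0,0,0,1],[0,0,0,0,0,0,1]]'; python3 - <<'E'
from h import *
a=cams.grab_frame("scene");b=cams.grab_frame("top");cv2.imwrite("pics/sF.png",a);cv2.imwrite("pics/tF.png",b)
cv2.imwrite("pics/p.png",np.hstack([cv2.resize(a[150:310,180:330],None,fx=2.6,fy=2.6,interpolation=2),cv2.resize(b[160:320,225:375],None,fx=2.6,fy=2.6,interpolation=2)]))
E
```

```text
clock: 23.5
eef_pos: [531.0, -501.7, 332.7]
tcp_rot: [-1.557, -0.015, -1.413]
contact_force: [0.8, -0.0, -0.4]
opening: 1.002
```

View pics/p.png

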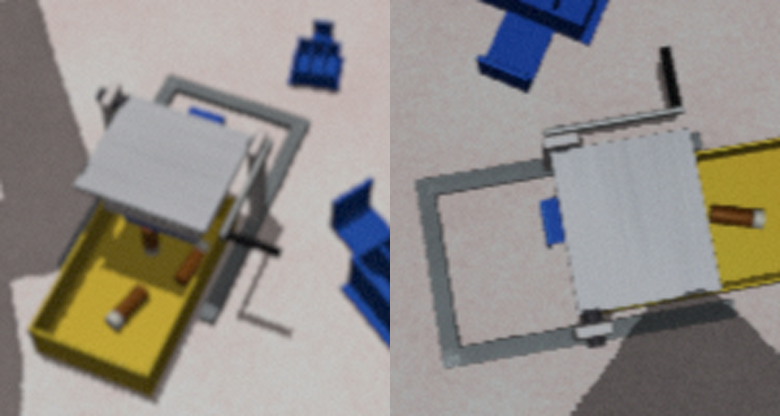

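View pics/tF.png

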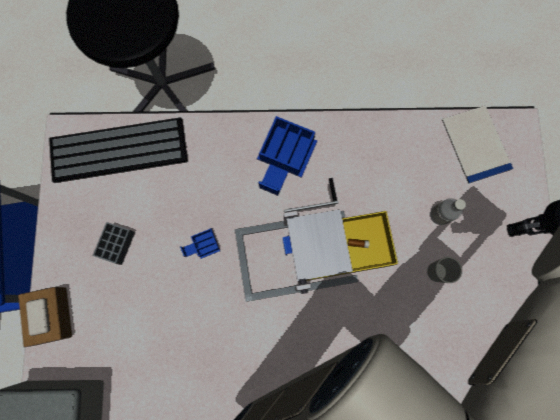

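```bash
python3 - <<'E'
from h import *
from fit2 import P,W
a=cv2.imread("pics/sF.png")
cv2.imwrite("pics/q.png",cv2.resize(a[215:290,195:275],None,fx=7,fy=7,interpolation=2))
pr=lambda L:((proj("scene",W(P,L))-[195,215]+.5)*7).round(0).tolist()
print("carrier rim z96",pr([[45,-30,96],[45,-120,96],[-45,-120,96]]))
print("crank end pi",((proj("scene",W(P,[[152,-120,150],[87,-120,150]])))).round(1).tolist(),"0.03 short",proj("scene",W(P,[[152,-120,153.6]])).round(1).tolist())
for nm in("0","F"):
    im=cv2.imread(f"pics/{'scene0' if nm=='0' else 'sF'}.png");h=cv2.cvtColor(im,cv2.COLOR_BGR2HSV).astype(int)
    m=(h[...,0]>20)&(h[...,0]<35)&(h[...,1]>130)&(h[...,2]>50);m[:140]=0
    ys,xs=np.nonzero(m);print("tray extremes",nm,[(int(xs[i]),int(ys[i])) for i in(xs.argmin(),ys.argmax(),xs.argmax())])
for nm in("top0","tF"):
    im=cv2.imread(f"pics/{nm}.png");h=cv2.cvtColor(im,cv2.COLOR_BGR2HSV).astype(int)
    m=(h[...,0]>20)&(h[...,0]<35)&(h[...,1]>130)&(h[...,2]>50);m[:,:280]=0;ys,xs=np.nonzero(m);print("top tray",nm,[(int(xs[i]),int(ys[i])) for i in(xs.argmax(),ys.argmin())])
E
```

```text
carrier rim z96 [[501.0, 50.0], [414.0, 214.0], [224.0, 144.0]]
crank end pi [[287.4, 248.0], [266.2, 240.3]] 0.03 short [[287.5, 247.4]]
tray extremes 0 [(192, 275), (236, 301), (270, 227)]
tray extremes F [(192, 275), (236, 301), (268, 226)]
top tray top0 [(396, 258), (384, 211)]
top tray tF [(396, 258), (384, 211)]
```

View pics/q.png

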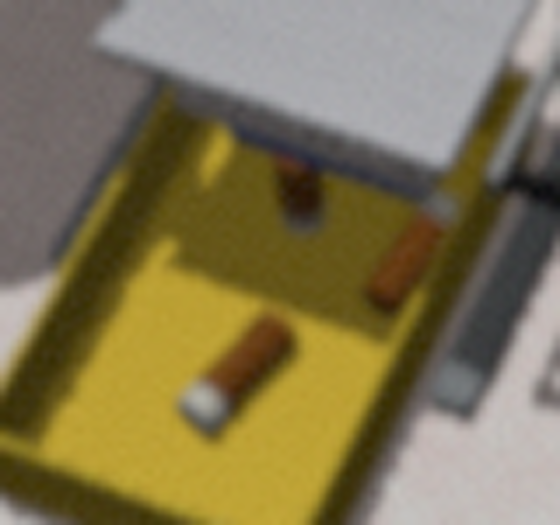

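```bash
python3 - <<'E'
from h import *
from fit2 import P,W
pr=lambda L:((proj("scene",W(P,L))-[195,215]+.5)*7).round(0).tolist()
print("hang cap x0: y-30..-115",pr([[0,y,83] for y in(-40,-60,-80,-100,-110)]))
print("hang x-29",pr([[-29,y,83] for y in(-60,-80,-110)]))
c,s=np.cos(P[2]),np.sin(P[2])
def S(px,z):
    w=ray("scene",[(px[0]+.5)/7-.5+195,(px[1]+.5)/7-.5+215],z);d=w[:2]-P[:2];return np.round([c*d[0]+s*d[1],-s*d[0]+c*d[1],z],1)
for z in(14,40,62,83):print("cap",S((303,220),z),"body",S((292,165),z))
print("other",S((203,400),14),S((275,325),14),"2nd",S((440,205),14),S((382,292),14))
cv2.imwrite("pics/q2.png",cv2.resize(cv2.imread("pics/sF.png")[228:255,225:255],None,fx=18,fy=18,interpolation=2))
E
```

```text
hang cap x0: y-30..-115 [[400.0, 51.0], [380.0, 86.0], [361.0, 121.0], [341.0, 157.0], [331.0, 176.0]]
hang x-29 [[321.0, 64.0], [301.0, 100.0], [270.0, 153.0]]
cap [ -23.9 -100.3   14. ] body [-41.3 -76.1  14. ]
cap [ -15.3 -113.2   40. ] body [-32.3 -89.6  40. ]
cap [  -8.  -124.2   62. ] body [ -24.7 -100.9   62. ]
cap [  -1.1 -134.6   83. ] body [ -17.5 -111.8   83. ]
other [ -24.3 -198.5   14. ] [ -11.8 -153.3   14. ] 2nd [ 30.  -69.2  14. ] [  24.8 -120.    14. ]
```

View pics/q2.png

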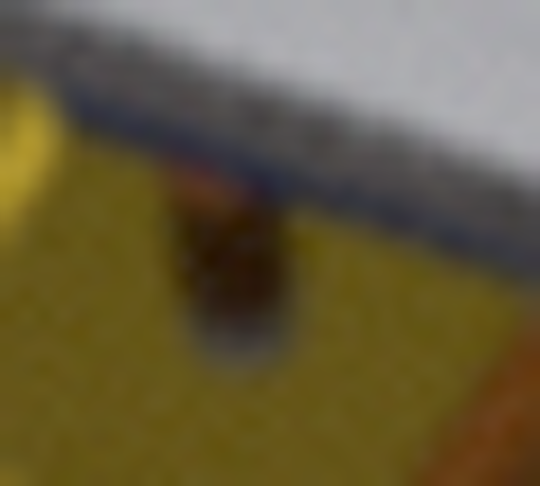

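The third vial stands on its cap in the tray at stand (-24,-100): its upper end ray-casts to z=62 directly above the cap, so it is clear of the carrier rim at 96 mm. Last checks: crank angle, bolt and bystanders.

```bash
python3 - <<'E'
from h import *
from fit2 import P,W
a=cv2.imread("pics/tF.png");b=cv2.imread("pics/top0.png")
for n,f in(("scene","sF"),("top","tF")):
    im=cv2.imread(f"pics/{f}.png");h=cv2.cvtColor(im,cv2.COLOR_BGR2HSV)
    q=proj(n,W(P,[[120,-120,150]]))[0];x,y=q.astype(int);m=np.zeros(im.shape[:2],bool);m[y-18:y+18,x-18:x+18]=1
    print(n,q.round(1),[c[:3] for c in comps((h[...,2]<60)&(h[...,1]<110)&m,10)])
    print(n,"theta3.0",proj(n,W(P,[[120,120*np.cos(3.0),150+120*np.sin(3.)]])).round(1))
# bystanders: difference in top at sanitizer, cup, rack areas
for n,u,v in(("sanit",450,208),("cup",443,268),("rack",114,243),("big",287,155),("small",203,243)):
    for tag,im in(("0",b),("F",a)):
        g=cv2.cvtColor(im,cv2.COLOR_BGR2GRAY)
    t=cv2.cvtColor(b,cv2.COLOR_BGR2GRAY)[v-20:v+20,u-22:u+22];rg=g[v-26:v+26,u-28:u+28]
    _,mx,_,loc=cv2.minMaxLoc(cv2.matchTemplate(rg,t,cv2.TM_CCOEFF_NORMED));print(n,round(mx,2),(loc[0]-6,loc[1]-6))
print(r.sense()["clock"],r.sense()["contact_force"].round(1))
cv2.imwrite("pics/u.png",cv2.resize(cams.grab_frame("scene")[150:290,185:325],None,fx=4,fy=4,interpolation=2))
E
```

```text
scene [276.9 244.2] [([265, 237, 22, 16], 96, [274.88, 242.85])]
scene theta3.0 [[277.  240.7]]
top [332.5 190.1] [([329, 178, 8, 23], 89, [332.28, 189.51])]
top theta3.0 [[332.7 188.6]]
sanit 0.68 (0, 0)
cup 0.72 (0, 0)
rack 1.0 (0, 0)
big 0.99 (0, 0)
small 1.0 (0, 0)
23.6 [0.3 0.8 0.5]
```

View pics/u.png

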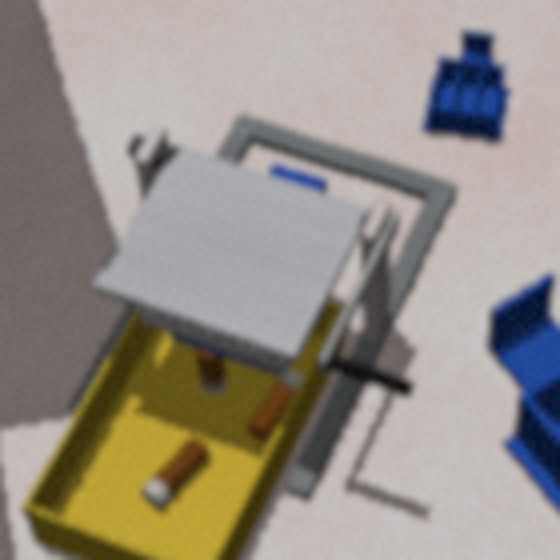

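```bash
python3 -m crank '[[0,0,0,0,0,0,1],[0,0,0,0,0,0,1],[0,0,0,0,0,0,1],[0,0,0,0,0,0,1],[0,0,0,0,0,0,1],[0,0,0,0,0,0,1],[0,0,0,0,0,0,1],[0,0,0,0,0,0,1],[0,0,0,0,0,0,1],[0,0,0,0,0,0,1]]' >/dev/null; python3 - <<'E'
from h import *
from rig import order
im=cams.grab_frame("scene");h=cv2.cvtColor(im,cv2.COLOR_BGR2HSV);m=np.zeros(im.shape[:2],bool);m[226:262,258:294]=1
print([c[:3] for c in comps((h[...,2]<60)&(h[...,1]<110)&m,10)], np.abs(im.astype(int)-cv2.imread("pics/sF.png")).max(2)[200:300,190:280].max())
print(order.sign_off())
E
```

```text
[([265, 237, 22, 11], 90, [274.76, 242.57])] 43
the job is handed in; nothing more can be done
None
```

I finished the job and handed it in at about 24.5 s on the robot's clock. No verdict comes back.

**What I did**
- **Bolt:** I pushed the red bolt to its stop. It took 10 to 14 N without moving any further, and it sat where the stand's dimensions put "fully home".
- **Tug:** With the cradle level, I pulled the tab toward -y at about 7.5 to 9 N for roughly 1.7 s. The carrier held.
- **Swing:** I gripped the crank handle and carried it round to upside down at about 0.6 rad/s. Then I let go and moved the arm clear.

**Last checks**
- **Vials:** All three are in the yellow tray. Two are lying down and one stands upside down on its cap, well below the carrier's rim.
- **Carrier:** It is still in the inverted cradle. The bolt itself is hidden under the plate, so I could not see it at the end.
- **Cradle:** It sits at about 3.11 to 3.14 rad and was at rest over the last second. A gentle press on the handle before I let go did not move it.
- **Tray, rack and look-alikes:** None of them had moved.

**Disagreements and weaker results**
- The two cameras differed by about 3 mm on the stand's position and up to 6 mm on the bolt. Contact settled the bolt's position.
- The handle slid several millimetres in the fingers near the top of the swing. I corrected that on the way over.
- The image match for the sanitizer and the cup was weaker (about 0.7), probably because of the arm's shadow, but it showed no shift.

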